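# Snap the retaining clip onto the texture roller's axle

## Robot

A 7-joint arm with a two-finger parallel gripper is mounted at the origin on a cart in front of the work surface, level with it; the furniture and walls round the work are solid. World frame = base frame: x ahead of the robot, y to its left, z up, the work surface at z = 0. Lengths are in mm, angles in rad, forces in N, time in s.
With the tool pointing down it reaches from about 400 to 900 mm from the base axis. Payload 5.5 kg.
Tool frame: the origin (TCP) lies at the very end of the fingers, on their centre line; the grasp point (between the pads) lies 19 mm behind it (grasp_offset is the y of the grasp point in the tool frame, in mm); y points along the fingers, z is the direction in which the jaws open and shut, and the axes are right-handed (so a half turn about y gives the same grasp; the last joint's range is limited). The gripper opens to 85 mm and grips with 20 to 120 N. Pads are 22 mm wide; open, the fingers measure 114 mm over their backs; the gripper's body (76 mm by 85 mm) begins 54 mm behind the grasp point. The pads swing forward as they close: fully open they stand 13 mm farther back than shut.
Start: joints at [-0.947, 0.501, -0.427, 1.55, 0.221, 1.138, -0.21], TCP at [229.428, 608.163, 231.31] pointing down, gripper open.
Joint ranges: [-2.88, 2.88], [-0.31, 2.03], [-1.54, 1.56], [0.2, 2.42], [-1.41, 4.55], [0.19, 2.02], [-2.57, 2.57]. Speed limits (rad/s): [2.57, 2.57, 3.14, 3.14, 3.14, 3.14, 3.14].

## Interface

Orientations are given as a unit quaternion [w, x, y, z].
In Python, from cell import * gives the robot as it stands. The module is installed in compiled form; this text tells all that it offers.
- The arm moves only by the shell command python3 -m crank 'ROWS' [OPENING]. ROWS is JSON, a list of rows, each an object of numbers: "dx", "dy", "dz": the shift along the tool's x, y, z in mm; "twist": the turn about the tool's y in rad. A call has 1 to 20 rows; each row is the pose to reach, as a shift and turn from the pose commanded when the call began, along the tool's axes at that moment; what a row does not reach only later rows make up. A row lasts 1/8 s, in which the tool goes at most 62.5 mm and 10.7 degrees, less where a joint would pass 70% of its speed; a pose out of reach is approached as far as the arm can. A call with a gripper value outside its range is refused whole. OPENING is the finger opening in mm, from 0 to 85.4, set as the call begins (- or left out, the last holds). The fingers move at their own pace and stop on an object; the grip force is fixed at half the most. Time passes only in rows, so rows that repeat a pose let the fingers close. It gives the time, the measured TCP pose, the force and the opening at its end, in the units of the state.
- sense(): the state, without advancing time (a new reading comes with each control period).
- get_image(name): name is "side" or "top"; returns the picture (480x640x3 uint8, blue, green, red); there is no depth.
- calibration(name): a dict with "intrinsics" (3x3 intrinsics, pixels), "T" (4x4, takes a point from camera to world coordinates). Camera axes: x right, y up, looking along -z (the intrinsics and any distortion apply to the point x, -y, -z); pixel columns grow to the right and rows downward; lengths in mm; the calibration is good to about 2 mm. A picture is of the moment at which its call begins. calibration takes no time and is no camera call.
- finish_job(): hands the job in, once; it reports no verdict.
The state is a dict: "time": time; "qpos": joint angles; "joint_vel": joint speeds; "tau": joint torques, N m; "tcp_pos": TCP position; "ee_rot": TCP orientation; "ft_force": force on the tool from outside, world axes, zero at the start; "wrist_torque": the same for the moment, N m; "gripper_width": finger opening in mm.
Only numpy, scipy, OpenCV 4.12 (cv2) and the standard library are available. Lean on these libraries where they do the work, as an engineer would, in place of code of your own. Each camera call takes 0.05 s, during which the arm holds its last target.

## Task

The texture roller's axle has lost its retaining clip. Take the orange spring clip by its tab, set it jaws down over the groove at the bare end of the axle, across the axle, and push it down until it snaps fully home; then let go. The bigger blue clip belongs to another roller: leave it where it stands.

Things in the scene. Friction and masses are not known exactly. Their poses are not given: they have to be found in the camera images.
- clip_grip (a point): Middle of the upright tab of the loose orange spring clip (70 g), which stands on the table mouth down, 102 mm tall, 46 mm wide (own x), 24 mm thick (own y). The point is 79 mm above its feet. Tab: 20 mm in x, 24 mm in y, 23 mm up and down from here; below it shoulders 44 mm wide in x. Grip the tab across x from above. z up; a half turn about z changes nothing.
- clip_bore (a point): Centre of the orange clip's bore (for a 20 mm axle), 45 mm below clip_grip, 34 mm above the feet; y is the bore's axis. Under it two sprung jaws leave a 14 mm throat and flare to a 36 mm mouth. Pushed down over the axle they resist with about 10 N from 18 to 8 mm above home, then snap shut under it until the rigid crown meets the axle.
- groove (a point): Centre of the groove on the axis of the level 20 mm steel axle, 75 mm above the table; x level across the axle, y along it to the barrel, z up. Groove 36 mm long between dark collars 34 mm across; wooden cheek from y = 24 mm, 28 mm higher than the axis. With the clip home, clip_bore lies here and clip_grip 45 mm above. A banding wheel 100 mm high stands between clips and stand: carry over it.
- spare_grip (a point): Middle of the tab of the bigger blue clip (loose, upright, about 118 mm tall, 63 mm wide), 94 mm above the table. It is for another roller; leave it alone.

How it is judged:
By the outcome, as a careful person would: the job done as asked, in the order asked, and still so for the second after the job is handed in, with the robot touching nothing.
It also fails if it takes over 38 s, if anything falls off the work surface, if the arm or the gripper's body presses on something with over 40 N, if the wrist force passes 120 N, or if a joint passes its speed limit or range.

## Working session

There is one attempt and no reset: what is moved stays moved. The work goes in short steps, Python scripts to look and compute and a shell command to move; the robot and the scene stay as the last step left them, time stands still between calls to the robot, and variables do not carry over. Pictures are saved under pics/ and viewed, and the job is handed in when it is done.

```bash
mkdir -p pics; python3 - <<'E'
from cell import *
import cv2, numpy as np
np.set_printoptions(suppress=True,precision=3)
for n in("side","top"):
    cv2.imwrite(f"pics/{n}0.png",get_image(n)); c=calibration(n); print(n,c)
s=sense(); print(s)
E
```

```text
side {'intrinsics': array([[472.986,   0.   , 319.773],
       [  0.   , 472.986, 237.63 ],
       [  0.   ,   0.   ,   1.   ]]), 'T': array([[   0.863,    0.299,   -0.407,  144.415],
       [  -0.505,    0.503,   -0.702, -704.239],
       [  -0.005,    0.811,    0.585,  679.279],
       [   0.   ,    0.   ,    0.   ,    1.   ]])}
top {'intrinsics': array([[485.811,   0.   , 312.522],
       [  0.   , 485.811, 238.676],
       [  0.   ,   0.   ,   1.   ]]), 'T': array([[  0.024,   0.994,  -0.11 , 407.5  ],
       [ -1.   ,   0.022,  -0.019, -28.397],
       [ -0.017,   0.11 ,   0.994, 994.06 ],
       [  0.   ,   0.   ,   0.   ,   1.   ]])}
{'time': 0.1, 'qpos': array([-0.947,  0.502, -0.427,  1.551,  0.221,  1.138, -0.21 ]), 'joint_vel': array([-0.002, -0.003, -0.003, -0.003, -0.   ,  0.003, -0.001]), 'tau': array([ -0.011, -57.082,  -5.839, -28.174,   0.01 ,   0.006,   0.   ]), 'tcp_pos': array([229.327, 607.536, 230.383]), 'ee_rot': array([-0.695,  0.696, -0.127,  0.127]), 'ft_force': array([-0.85 ,  0.463, -0.177]), 'wrist_torque': array([-0.026, -0.086, -0.036]), 'gripper_width': 85.58184008319412}
```

View pics/side0.png

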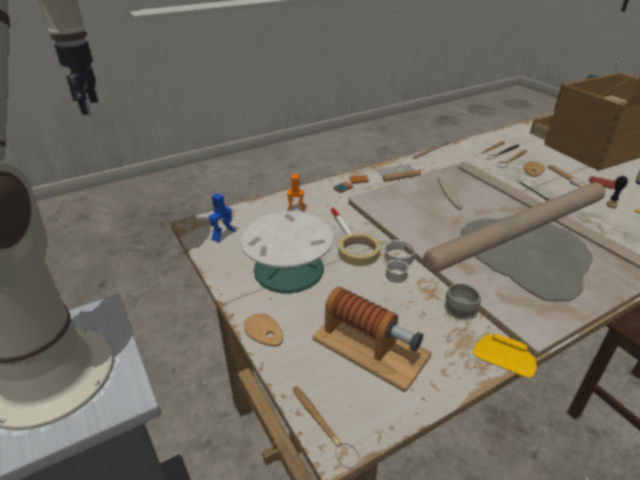

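View pics/top0.png

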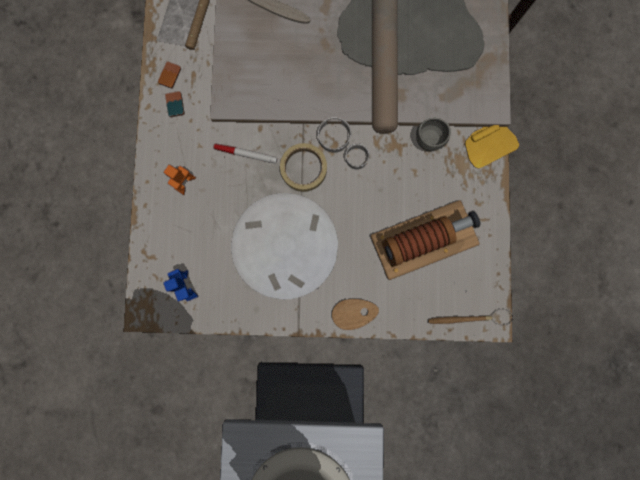

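The side view shows the orange clip at about (296,190), the blue one at (221,216), the wheel at (288,240) and the bare axle at (405,337). In the top view the orange clip is at about (179,178), the blue one at (180,284) and the groove at (463,224). I'll zoom in next.

```bash
python3 - <<'E'
import cv2, numpy as np
s=cv2.imread("pics/side0.png");t=cv2.imread("pics/top0.png")
def z(im,x,y,w,h,k=8): return cv2.resize(im[y:y+h,x:x+w],None,fx=k,fy=k,interpolation=cv2.INTER_NEAREST)
a=np.hstack([z(t,155,155,48,36),z(s,276,168,48,36)])
b=np.hstack([z(t,440,200,48,36),z(s,380,315,48,36)])
cv2.imwrite("pics/z0.png",np.vstack([a,b]))
E
```

```text
(no output)
```

View pics/z0.png

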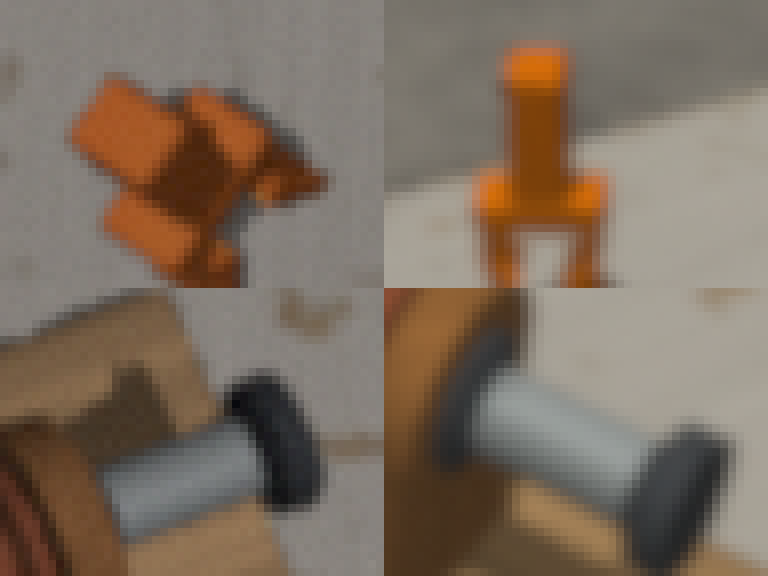

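```bash
cat > h.py <<'E'
import cv2, numpy as np
np.set_printoptions(suppress=True,precision=2)
from cell import calibration
def ray(n,uv):
    c=calibration(n);K=c["intrinsics"];T=c["T"]
    x=(uv[0]-K[0,2])/K[0,0];y=(uv[1]-K[1,2])/K[1,1]
    return T[:3,3],T[:3,:3]@np.array([x,-y,-1.])
def onz(n,uv,z):
    o,d=ray(n,uv);return o+d*(z-o[2])/d[2]
def proj(n,P):
    c=calibration(n);K=c["intrinsics"];T=c["T"]
    p=T[:3,:3].T@(np.asarray(P,float)-T[:3,3]);return np.array([K[0,0]*p[0]/-p[2]+K[0,2],K[1,1]*-p[1]/-p[2]+K[1,2]])
def tri(a,b):
    A=[];B=[]
    for n,uv in((("top"),a),("side",b)):
        o,d=ray(n,uv);d=d/np.linalg.norm(d);M=np.eye(3)-np.outer(d,d);A.append(M);B.append(M@o)
    X=np.linalg.lstsq(np.vstack(A),np.hstack(B),rcond=None)[0]
    return X,[proj("top",X)-a,proj("side",X)-b]
E
python3 - <<'E'
from h import *
t=cv2.imread("pics/top0.png");s=cv2.imread("pics/side0.png")
hsv=cv2.cvtColor(t,cv2.COLOR_BGR2HSV)
# tab top, bright orange
print("V top");print(hsv[162:192,162:198,2])
E
```

```text
V top
[[135 132 132 ... 134 132 132]
 [132 135 134 ... 134 132 133]
 [133 131 133 ... 136 132 133]
 ...
 [134 133 134 ... 131 135 132]
 [134 132 135 ... 133 132 131]
 [134 135 133 ... 131 134 133]]
```

```bash
python3 - <<'E'
from h import *
import cv2
k=6
for n,(x,y,w,h) in {"top":(440,205,48,40),"side":(385,318,48,40)}.items():
    im=cv2.imread(f"pics/{n}0.png")
    b,g,r=[im[...,i].astype(int) for i in range(3)]
    m=((b-r>2)&(g>75)).astype(np.uint8)*255   # bluish, bright = steel
    sub=np.zeros_like(m);sub[y:y+h,x:x+w]=m[y:y+h,x:x+w]
    cs,_=cv2.findContours(sub,cv2.RETR_EXTERNAL,cv2.CHAIN_APPROX_NONE)
    c=max(cs,key=cv2.contourArea)
    print(n,cv2.contourArea(c),cv2.minAreaRect(c),cv2.boxPoints(cv2.minAreaRect(c)).tolist())
    z=cv2.resize(im[y:y+h,x:x+w],None,fx=8,fy=8,interpolation=cv2.INTER_NEAREST)
    cv2.polylines(z,[((c[:,0]-[x,y])*8+4).astype(np.int32)],True,(0,255,0),1)
    cv2.imwrite(f"pics/steel_{n}.png",z)
a=cv2.imread("pics/steel_top.png");b=cv2.imread("pics/steel_side.png")
cv2.imwrite("pics/steel.png",np.hstack([a,b]))
E
```

```text
top 125.0 ((462.82196044921875, 223.19180297851562), (7.958798408508301, 18.72658348083496), 69.44395446777344) [[452.6575927734375, 222.75344848632812], [470.19183349609375, 216.1781005859375], [472.986328125, 223.63015747070312], [455.45208740234375, 230.20550537109375]]
side 69.0 ((401.9000549316406, 333.2000427246094), (23.25510597229004, 5.81377649307251), 26.56505012512207) [[390.2000732421875, 330.60003662109375], [392.800048828125, 325.4000244140625], [413.60003662109375, 335.800048828125], [411.00006103515625, 341.00006103515625]]
```

View pics/steel.png

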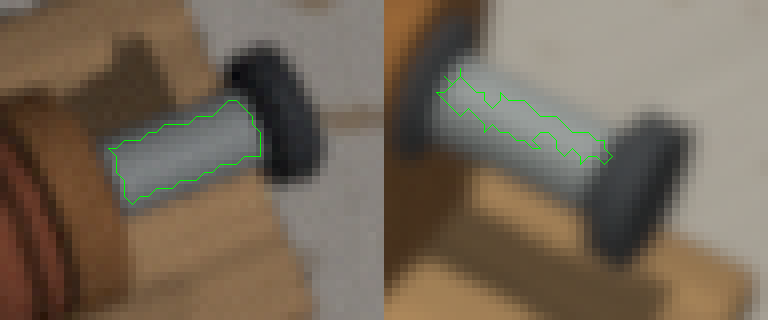

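```bash
python3 - <<'E'
from h import *
# top centreline -> z=75
A=onz("top",(454.0,226.75),75);B=onz("top",(470.75,220.4),75)
C=onz("side",(391.5,330.0),75);D=onz("side",(411.5,337.3),75)
for n,P in zip("ABCD",(A,B,C,D)):print(n,P)
for p,q in((B,A),(D,C)):
    v=q-p;print("dir deg",np.degrees(np.arctan2(v[1],v[0])),np.linalg.norm(v))
# surface-corrected: contact seen at axis+10*n, n toward camera perp to axis
def contact(n,uv,y):
    P=onz(n,uv,75)
    for _ in range(5):
        o=calibration(n)["T"][:3,3];v=o-P;v=v-y*(v@y);v/=np.linalg.norm(v)
        X=onz(n,uv,75+10*v[2]);P2=X-10*v
        P=P2
    return P
for a in(108,110,112):
    y=np.array([np.cos(np.radians(a)),np.sin(np.radians(a)),0])
    E=contact("top",(470.75,220.4),y);F=contact("side",(391.5,330.0),y)
    print(a,E,F,F-E,(F-E)@y,np.cross(y,F-E)[2],"mid",(E+F)/2)
# side collar end centre etc: base/cheek direction check
im=cv2.imread("pics/top0.png");s=cv2.imread("pics/side0.png")
for n,im in(("top",im),("side",s)):
    h=cv2.cvtColor(im,cv2.COLOR_BGR2HSV)
    m=((h[...,0]<18)&(h[...,1]>180)&(h[...,2]>110)).astype(np.uint8)
    x,y,w,hh=((155,155,48,45) if n=="top" else (276,168,40,45))
    sub=m[y:y+hh,x:x+w]
    print(n);print("\n".join("%3d "%(y+i)+"".join("#" if v else "." for v in r) for i,r in enumerate(sub)),"x0",x)
z=lambda im,x,y,w,h,k:cv2.resize(im[y:y+h,x:x+w],None,fx=k,fy=k,interpolation=cv2.INTER_NEAREST)
t=cv2.imread("pics/top0.png")
cv2.imwrite("pics/z1.png",np.hstack([z(t,160,158,30,40,13),z(s,280,168,30,46,13)[:520]]))
E
```

```text
A [ 538.11 -278.6    75.  ]
B [ 551.   -310.38   75.  ]
C [ 533.89 -276.38   75.  ]
D [ 552.79 -306.82   75.  ]
dir deg 112.07639196875348 34.29114819119637
dir deg 121.83537465346323 35.83701359927514
108 [ 549.95 -307.15   75.  ] [ 535.02 -279.85   75.  ] [-14.93  27.3    0.  ] 30.582605339856368 5.766300257002332 mid [ 542.48 -293.5    75.  ]
110 [ 549.83 -307.17   75.  ] [ 535.05 -279.57   75.  ] [-14.78  27.6   -0.  ] 30.9946672459011 4.449725913225347 mid [ 542.44 -293.37   75.  ]
112 [ 549.72 -307.2    75.  ] [ 535.07 -279.29   75.  ] [-14.65  27.91   0.  ] 31.36412075686876 3.1277302638510154 mid [ 542.39 -293.25   75.  ]
top
155 ................................................
156 ................................................
157 ................................................
158 ................................................
159 ................................................
160 ................................................
161 ................................................
162 ................................................
163 ..............................
[... 3270 characters left out ...]
..................
198 ..............#.........................
199 ..............##........................
200 ..............##.........#..............
201 ..............##........##..............
202 ..............##........##..............
203 ...............#........##..............
204 ........................###.............
205 ........................###.............
206 .........................###............
207 ..........................##............
208 ..........................##............
209 ........................................
210 ........................................
211 ........................................
212 ........................................ x0 276
```

View pics/z1.png

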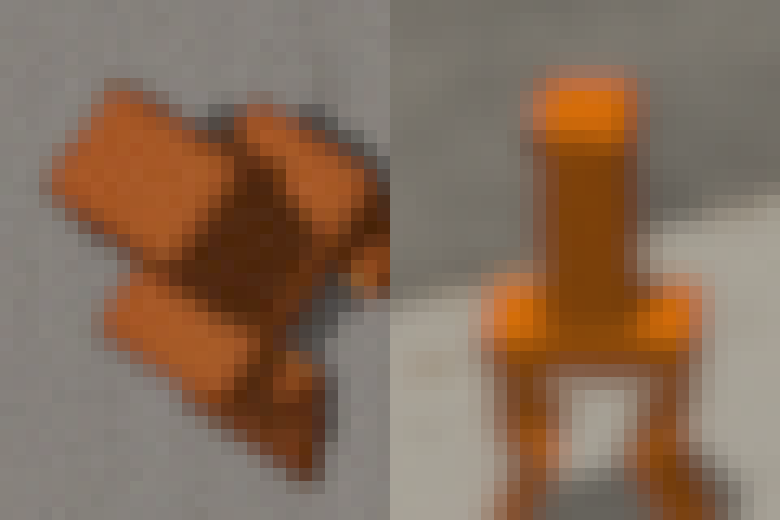

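```bash
python3 - <<'E'
from h import *
import cv2
z=lambda im,x,y,w,h,k:cv2.resize(im[y:y+h,x:x+w],None,fx=k,fy=k,interpolation=cv2.INTER_NEAREST)
t=cv2.imread("pics/top0.png");s=cv2.imread("pics/side0.png")
cv2.imwrite("pics/rt.png",z(t,366,196,120,86,6)); cv2.imwrite("pics/rs.png",z(s,308,282,130,108,6)[:600])
cs=lambda p:[p[0]/13+159.5,p[1]/13+157.5]
P=[onz("top",cs(p),102) for p in((105,85),(240,147),(180,265),(45,187))]
ang=lambda v:np.degrees(np.arctan2(v[1],v[0]))
print(np.array(P),"ctr",np.mean(P,0))
print("y edges",ang(P[1]-P[0]),np.linalg.norm(P[1]-P[0]),ang(P[2]-P[3]),np.linalg.norm(P[2]-P[3]),"x edges",ang(P[0]-P[3]),np.linalg.norm(P[0]-P[3]),ang(P[1]-P[2]),np.linalg.norm(P[1]-P[2]))
print("side ctr",onz("side",(294.5,175.6),102),tri(np.array([170.35,170.7]),np.array([294.5,175.6])))
E
```

```text
[[641.93 266.36 102.  ]
 [633.12 246.13 102.  ]
 [615.49 253.9  102.  ]
 [626.62 274.23 102.  ]] ctr [629.29 260.15 102.  ]
y edges -113.53781080852356 22.0598048733812 -118.70491992978013 23.18471632345943 x edges -27.228882888096933 17.21930397101829 -23.76920028010945 19.271778275457745
side ctr [627.44 254.82 102.  ] (array([630.47, 261.53,  98.  ]), [array([ 0.07, -0.15]), array([-0.12,  0.02])])
```

View pics/rt.png

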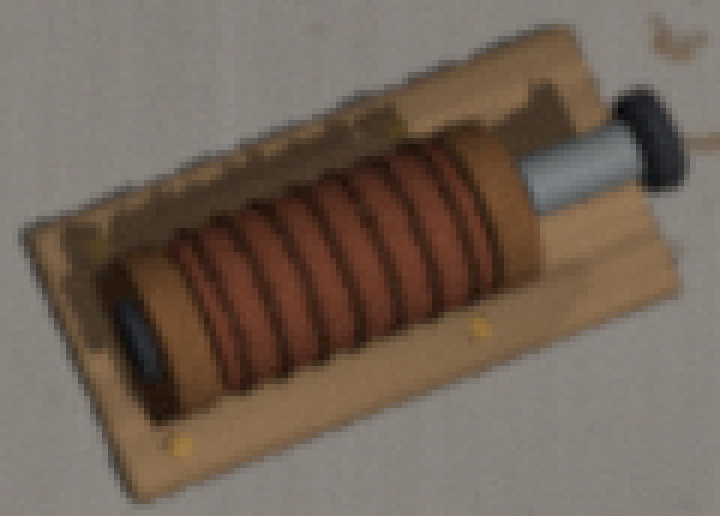

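View pics/rs.png

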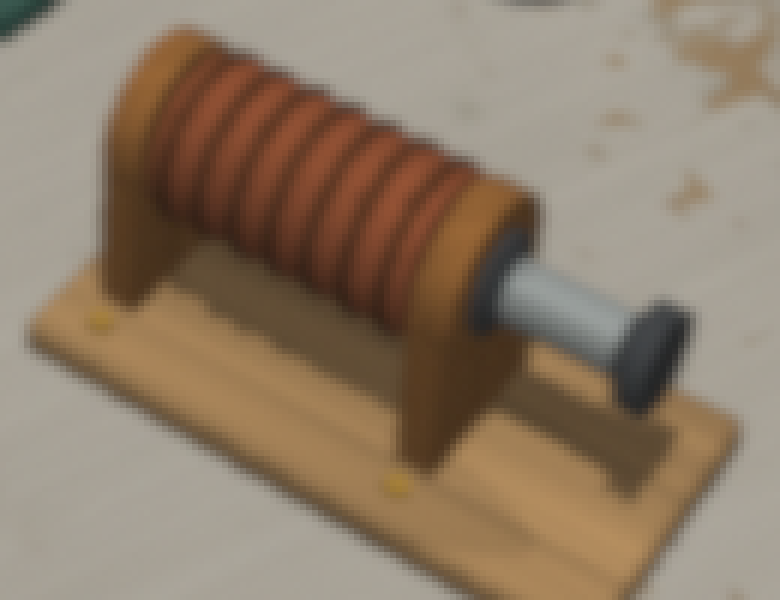

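```bash
python3 - <<'E'
from h import *
ang=lambda v:np.degrees(np.arctan2(v[1],v[0]))
ct=lambda p:[p[0]/6+365.5,p[1]/6+195.5]
cs=lambda p:[p[0]/6+307.5,p[1]/6+281.5]
def L(n,c,p,q,z):
    a,b=onz(n,c(p),z),onz(n,c(q),z);v=a-b;print(n,z,a,b,ang(v),np.linalg.norm(v))
for z in(15,18):
    L("top",ct,(30,240),(570,30),z);L("top",ct,(140,495),(675,285),z);L("top",ct,(182,445),(482,330),z)
    L("side",cs,(100,322),(398,487),z);L("side",cs,(35,325),(625,598),z)
print("screw tri",tri(np.array(ct((182,445))),np.array(cs((100,322)))),tri(np.array(ct((482,330))),np.array(cs((398,487)))))
L("top",ct,(140,343),(655,140),75)
# end-collar centre from both views (disc silhouette centres)
print("collar tri",tri(np.array(ct((653,140))),np.array(cs((653,358)))))
# cheek near top
E
```

```text
top 15 [ 525.02 -126.53   15.  ] [ 600.86 -308.51   15.  ] 112.62358388616086 197.14535952197704
top 15 [ 440.06 -164.18   15.  ] [ 514.67 -342.79   15.  ] 112.67013657115712 193.5714654973491
top 15 [ 457.08 -178.07   15.  ] [ 498.02 -278.21   15.  ] 112.23231568200632 108.18511928374507
side 15 [ 456.54 -180.34   15.  ] [ 498.76 -279.89   15.  ] 112.98205079950037 108.13554542639592
side 15 [ 438.51 -171.12   15.  ] [ 530.86 -344.23   15.  ] 118.07754471198234 196.2037113473202
top 18 [ 524.66 -126.23   18.  ] [ 600.26 -307.65   18.  ] 112.62358388616083 196.54127376874084
top 18 [ 439.96 -163.76   18.  ] [ 514.34 -341.83   18.  ] 112.67013657115712 192.97833074224482
top 18 [ 456.93 -177.61   18.  ] [ 497.74 -277.45   18.  ] 112.23231568200634 107.85362231404747
side 18 [ 455.13 -182.71   18.  ] [ 497.16 -281.81   18.  ] 112.98205079950031 107.64718625316206
side 18 [ 437.18 -173.53   18.  ] [ 529.11 -345.86   18.  ] 118.07754471198237 195.31762082194143
screw tri (array([ 457.39, -178.5 ,   12.76]), [array([ 0.04, -0.09]), array([-0.11,  0.02])]) (array([ 498.75, -278.87,   13.74]), [array([ 0.16, -0.3 ]), array([-0.39,  0.07])])
top 75 [ 485.88 -155.51   75.  ] [ 554.17 -317.82   75.  ] 112.8194203719611 176.09058117465267
collar tri (array([ 554.35, -317.38,   74.65]), [array([ 0.04, -0.07]), array([-0.09,  0.02])])
```

```bash
python3 - <<'E'
from h import *
t=cv2.imread("pics/top0.png");s=cv2.imread("pics/side0.png")
a=np.radians(112.6);Y=np.array([np.cos(a),np.sin(a),0]);X=np.array([Y[1],-Y[0],0]);Z=np.array([0,0,1.])
G=np.array([546.1,-298.1,75])
outs=[]
for n,im,(x,y,w,h) in(("top",t,(440,200,50,50)),("side",s,(375,305,50,50))):
    k=8;z=cv2.resize(im[y:y+h,x:x+w],None,fx=k,fy=k,interpolation=cv2.INTER_NEAREST)
    for yy,r,c in((-24,17,(255,0,255)),(-18,17,(0,255,255)),(18,17,(0,255,0)),(-18,10,(0,255,255)),(18,10,(0,255,0))):
        q=[(proj(n,G+Y*yy+r*(np.cos(f)*X+np.sin(f)*Z))-[x,y]+.5)*k for f in np.linspace(0,2*np.pi,40)]
        cv2.polylines(z,[np.array(q).astype(np.int32)],True,c,1)
    outs.append(z)
cv2.imwrite("pics/ov.png",np.hstack(outs))
E
```

```text
(no output)
```

View pics/ov.png

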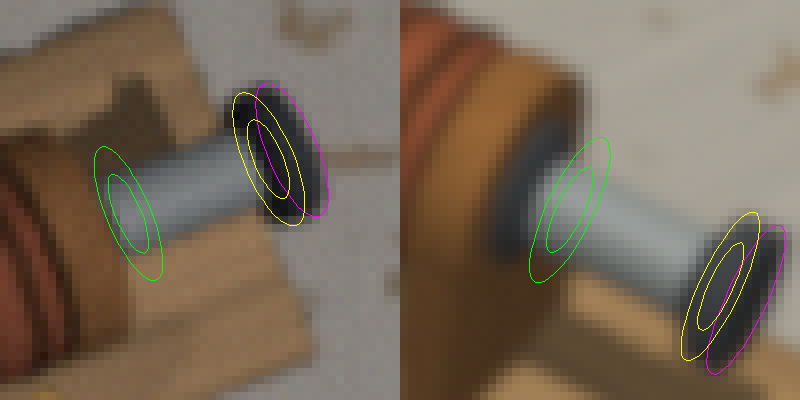

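```bash
python3 - <<'E'
from h import *
t=cv2.imread("pics/top0.png");s=cv2.imread("pics/side0.png")
a=np.radians(112.6);Y=np.array([np.cos(a),np.sin(a),0]);X=np.array([Y[1],-Y[0],0]);Z=np.array([0,0,1.])
G=np.array([546.1,-298.1,75])
def draw(name,sh,L):
  outs=[]
  for n,im,(x,y,w,h) in(("top",t,(449,200,36,40)),("side",s,(383,315,42,40))):
    k=10;z=cv2.resize(im[y:y+h,x:x+w],None,fx=k,fy=k,interpolation=cv2.INTER_CUBIC)
    z=cv2.convertScaleAbs(z,alpha=1.4,beta=15)
    for yy,c in L:
        q=[(proj(n,G+Y*(yy+sh)+17*(np.cos(f)*X+np.sin(f)*Z))-[x,y]+.5)*k for f in np.linspace(0,2*np.pi,60)]
        cv2.polylines(z,[np.array(q).astype(np.int32)],True,c,1)
    outs.append(z)
  cv2.imwrite(name,np.hstack(outs))
draw("pics/ov2.png",3,[(-24,(255,0,255)),(-18,(0,255,255)),(18,(0,255,0)),(24,(255,255,0))])
draw("pics/ov3.png",0,[(-25,(255,0,255)),(-16,(0,255,255)),(25,(0,255,0))])
E
```

```text
(no output)
```

View pics/ov2.png

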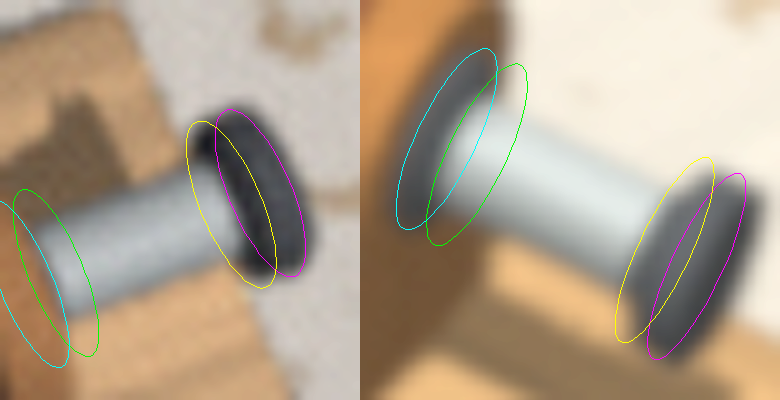

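View pics/ov3.png

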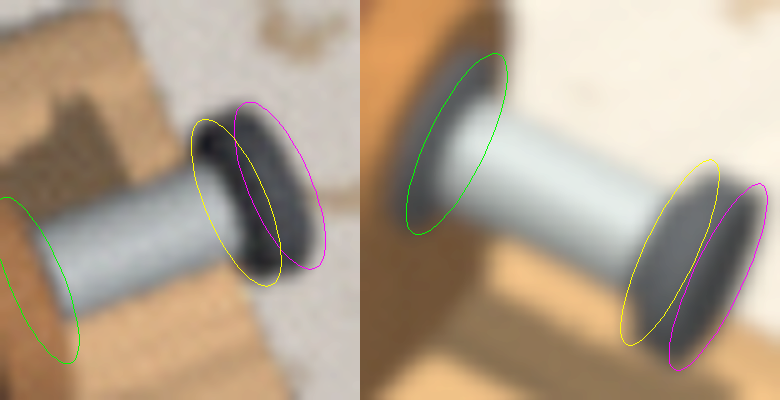

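```bash
python3 - <<'E'
from h import *
t=cv2.imread("pics/top0.png");s=cv2.imread("pics/side0.png")
a=np.radians(112.6);Y=np.array([np.cos(a),np.sin(a),0]);X=np.array([Y[1],-Y[0],0]);Z=np.array([0,0,1.])
G=np.array([546.1,-298.1,75])
outs=[]
for n,im,(x,y,w,h) in(("top",t,(435,203,40,50)),("side",s,(370,305,36,50))):
    k=10;z=cv2.resize(im[y:y+h,x:x+w],None,fx=k,fy=k,interpolation=cv2.INTER_CUBIC)
    z=cv2.convertScaleAbs(z,alpha=1.4,beta=15)
    for yy,c in((24,(0,0,255)),(27,(0,255,255)),(30,(0,255,0))):
        q=[(proj(n,G+Y*yy+28*(np.cos(f)*X+np.sin(f)*Z))-[x,y]+.5)*k for f in np.linspace(-.3,np.pi+.3,60)]
        cv2.polylines(z,[np.array(q).astype(np.int32)],False,c,1)
    outs.append(z)
cv2.imwrite("pics/ov4.png",np.hstack(outs))
E
```

```text
(no output)
```

View pics/ov4.png

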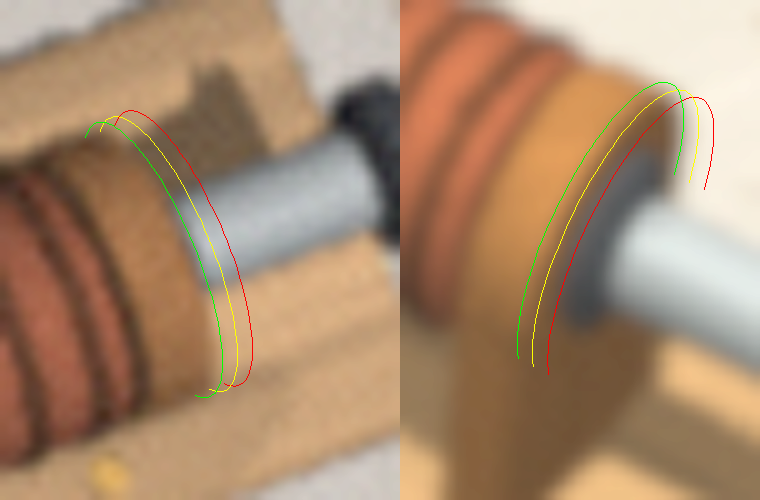

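```bash
cat > g.py <<'E'
from h import *
from cell import sense
from scipy.spatial.transform import Rotation as R
def st():
    s=sense();q=s["ee_rot"];M=R.from_quat([q[1],q[2],q[3],q[0]]).as_matrix();return s,M
def plan(P,xdeg):
    s,M=st();d=M.T@(np.array(P,float)-s["tcp_pos"])
    z=M[:,2];h=np.degrees(np.arctan2(z[1],z[0]))
    # twist about tool y: sign by y dir
    dd=(xdeg-h+90)%180-90
    print("t",s["time"],"tcp",s["tcp_pos"],"q",s["qpos"],"F",s["ft_force"],"w",s["gripper_width"])
    print("axes x",M[:,0],"y",M[:,1],"z",M[:,2],"jaw heading",h)
    print("shift",d,"dist",np.linalg.norm(d),"twist",np.radians(dd)*np.sign(M[2,1]),"heading change",dd)
E
python3 -c "
from g import *
plan((629.5,260.5,200),-26.5)"
```

```text
t 0.1 tcp [229.33 607.54 230.38] q [-0.95  0.5  -0.43  1.55  0.22  1.14 -0.21] F [-0.85  0.46 -0.18] w 85.58184008319412
axes x [ 0.94 -0.35 -0.  ] y [-0. -0. -1.] z [ 0.35  0.94 -0.  ] jaw heading 69.32717248987885
shift [ 496.92   30.69 -183.37] dist 530.561856739214 twist -1.4690929807648747 heading change 84.17282751012115
```

```bash
python3 -m crank '[{"dx":50,"dy":3,"dz":-18,"twist":0.16},{"dx":100,"dy":6,"dz":-37,"twist":0.33},{"dx":150,"dy":9,"dz":-55,"twist":0.5},{"dx":200,"dy":12,"dz":-73,"twist":0.67},{"dx":250,"dy":15,"dz":-92,"twist":0.84},{"dx":300,"dy":18,"dz":-110,"twist":1.0},{"dx":350,"dy":21,"dz":-128,"twist":1.17},{"dx":400,"dy":24,"dz":-147,"twist":1.34},{"dx":450,"dy":28,"dz":-165,"twist":1.5},{"dx":485,"dy":30,"dz":-178,"twist":1.62},{"dx":497,"dy":31,"dz":-183,"twist":1.67},{"dx":497,"dy":31,"dz":-183,"twist":1.67},{"dx":497,"dy":31,"dz":-183,"twist":1.67}]' 85; python3 - <<'E'
from g import *
from cell import *
plan((629.5,260.5,120),-26.5)
for n in("side","top"): cv2.imwrite(f"pics/{n}1.png",get_image(n))
E
```

```text
time: 1.72
tcp_pos: [628.1, 264.0, 200.2]
ee_rot: [0.374, -0.374, 0.601, -0.599]
ft_force: [-0.0, 0.6, 0.7]
gripper_width: 84.9
t 1.725 tcp [628.15 264.03 200.19] q [-0.47  0.55  0.05  1.51 -0.03  1.09 -0.87] F [-0.05  0.59  0.74] w 84.8610425831728
axes x [-0.44 -0.9  -0.  ] y [-0.  0. -1.] z [ 0.9  -0.44 -0.  ] jaw heading -26.10814573059559
shift [ 2.62 80.19  2.91] dist 80.28363680911738 twist 0.006839147189103746 heading change -0.39185426940440493
```

```bash
python3 - <<'E'
from h import *
z=lambda im,x,y,w,h,k:cv2.resize(im[y:y+h,x:x+w],None,fx=k,fy=k,interpolation=cv2.INTER_CUBIC)
t=cv2.imread("pics/top1.png");s=cv2.imread("pics/side1.png")
cv2.imwrite("pics/z2.png",np.hstack([z(t,140,140,70,90,5),z(s,255,110,80,90,5)]))
E
```

```text
(no output)
```

View pics/z2.png

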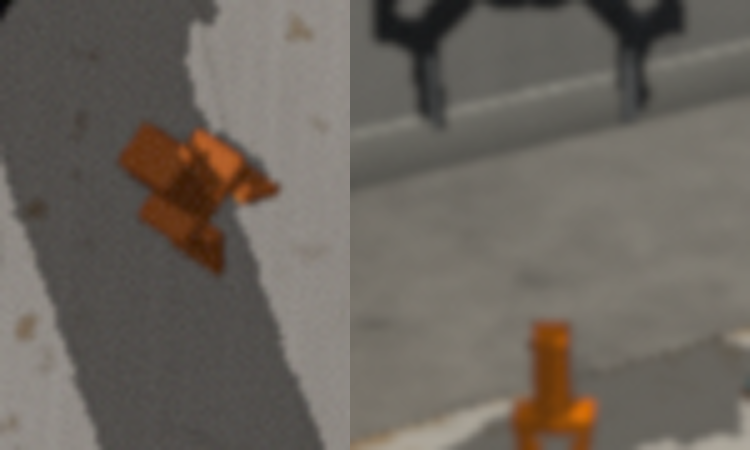

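View pics/top1.png

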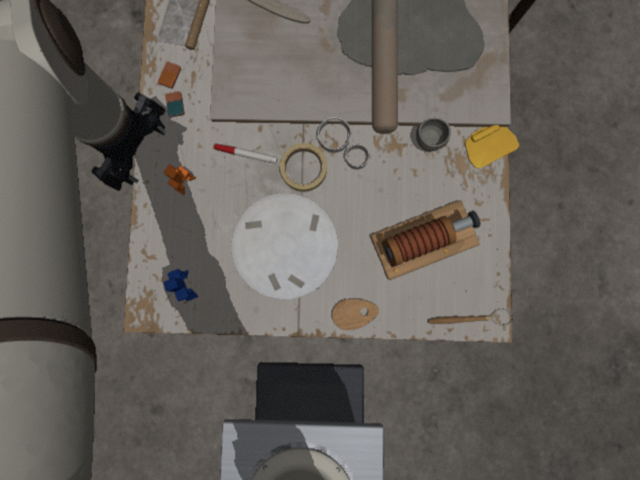

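```bash
python3 - <<'E'
from h import *
for n in("top","side"):
  for P in((628,264,200),(628+38,264-19,200),(628-38,264+19,200),(629.5,260.5,102)): print(n,P,proj(n,P))
E
```

```text
top (628, 264, 200) [150.28 156.84]
top (666, 245, 200) [162.79 135.18]
top (590, 283, 200) [137.65 178.71]
top (629.5, 260.5, 102) [170.28 170.54]
side (628, 264, 200) [291.49 138.42]
side (666, 245, 200) [308.85 137.86]
side (590, 283, 200) [274.07 138.97]
side (629.5, 260.5, 102) [294.18 174.49]
```

View pics/side1.png

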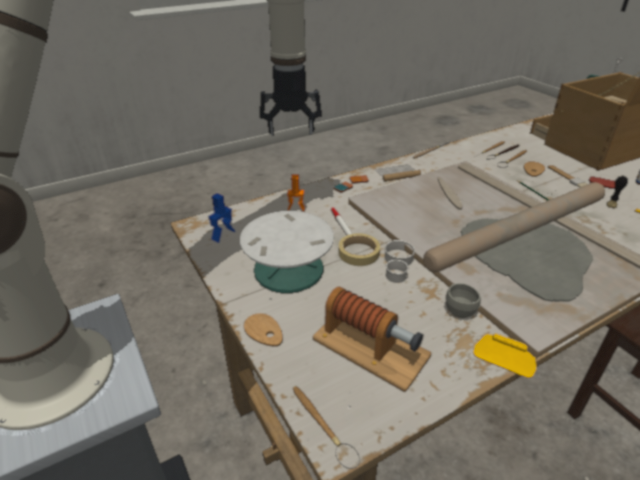

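```bash
python3 -m crank '[{"dy":35},{"dy":70},{"dy":70},{"dy":70}]' 85; python3 -c "
from g import *
plan((629.5,260.5,62),-26.5)"
```

```text
t 1.825 tcp [628.4  263.85 200.45] q [-0.47  0.55  0.05  1.5  -0.03  1.09 -0.87] F [-0.13  0.62  0.46] w 84.84839365412448
axes x [-0.44 -0.9  -0.  ] y [-0.  0. -1.] z [ 0.9  -0.44 -0.  ] jaw heading -26.12609798373419
shift [  2.63 138.44   2.62] dist 138.494012313884 twist 0.00652582126368389 heading change -0.37390201626581643schema error: expected keys dx, dy, dz, twist
```

```bash
python3 -m crank '[{"dx":1,"dy":35,"dz":1,"twist":0},{"dx":2.5,"dy":70,"dz":2.5,"twist":0},{"dx":2.5,"dy":70,"dz":2.5,"twist":0},{"dx":2.5,"dy":70,"dz":2.5,"twist":0}]' 85; python3 -c "
from g import *
plan((629.5,260.5,62),-26.5)
from cell import *
for n in('side','top'): cv2.imwrite(f'pics/{n}2.png',get_image(n))
z=lambda im,x,y,w,h,k:cv2.resize(im[y:y+h,x:x+w],None,fx=k,fy=k,interpolation=cv2.INTER_CUBIC)
t=cv2.imread('pics/top2.png');s=cv2.imread('pics/side2.png')
cv2.imwrite('pics/z3.png',np.hstack([z(t,100,120,100,90,4),z(s,255,130,80,90,4)]))
"
```

```text
time: 2.33
tcp_pos: [631.3, 259.3, 131.7]
ee_rot: [0.374, -0.373, 0.601, -0.601]
ft_force: [0.3, -0.1, 0.4]
gripper_width: 85.1
t 2.325 tcp [631.31 259.32 131.71] q [-0.46  0.62  0.05  1.56 -0.03  0.96 -0.86] F [ 0.27 -0.13  0.43] w 85.05299124199814
axes x [-0.44 -0.9  -0.  ] y [ 0.  0. -1.] z [ 0.9  -0.44  0.  ] jaw heading -26.281706713805267
shift [-0.15 69.71 -2.2 ] dist 69.74207045922877 twist 0.0038099365790964343 heading change -0.21829328619473642
```

View pics/z3.png

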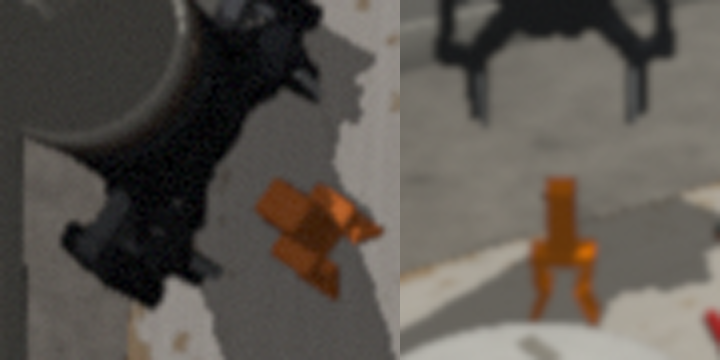

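```bash
python3 -m crank '[{"dx":0,"dy":25,"dz":-1,"twist":0},{"dx":0,"dy":50,"dz":-1,"twist":0},{"dx":0,"dy":69,"dz":-1,"twist":0},{"dx":0,"dy":69,"dz":-1,"twist":0},{"dx":0,"dy":69,"dz":-1,"twist":0}]' 85; python3 -c "
from g import *
plan((629.5,260.5,62),-26.5)
from cell import *
for n in('side','top'): cv2.imwrite(f'pics/{n}3.png',get_image(n))
z=lambda im,x,y,w,h,k:cv2.resize(im[y:y+h,x:x+w],None,fx=k,fy=k,interpolation=cv2.INTER_CUBIC)
t=cv2.imread('pics/top3.png');s=cv2.imread('pics/side3.png')
cv2.imwrite('pics/z4.png',np.hstack([z(t,120,130,100,90,4),z(s,255,150,80,90,4)]))
"
```

```text
time: 3.05
tcp_pos: [630.9, 259.0, 62.4]
ee_rot: [-0.373, 0.372, -0.601, 0.601]
ft_force: [0.8, 0.7, -0.2]
gripper_width: 85.4
t 3.05 tcp [630.94 258.96  62.42] q [-0.46  0.7   0.04  1.59 -0.04  0.85 -0.86] F [ 0.82  0.71 -0.19] w 85.39015203808206
axes x [-0.44 -0.9  -0.  ] y [ 0.  0. -1.] z [ 0.9  -0.44  0.  ] jaw heading -26.356812553737058
shift [-0.74  0.42 -1.98] dist 2.1532742457746505 twist 0.002499092384810794 heading change -0.14318744626294233
```

View pics/z4.png

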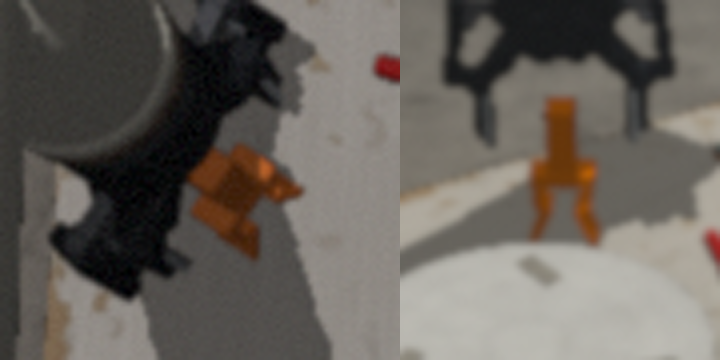

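```bash
python3 -m crank '[{"dx":0,"dy":0,"dz":0,"twist":0},{"dx":0,"dy":0,"dz":0,"twist":0},{"dx":0,"dy":0,"dz":0,"twist":0},{"dx":0,"dy":0,"dz":0,"twist":0},{"dx":0,"dy":0,"dz":0,"twist":0},{"dx":0,"dy":0,"dz":0,"twist":0}]' 5; python3 -c "
from g import *
plan((629.5,260.5,62),-26.5)
from cell import *
for n in('side','top'): cv2.imwrite(f'pics/{n}4.png',get_image(n))
z=lambda im,x,y,w,h,k:cv2.resize(im[y:y+h,x:x+w],None,fx=k,fy=k,interpolation=cv2.INTER_CUBIC)
t=cv2.imread('pics/top4.png');s=cv2.imread('pics/side4.png')
cv2.imwrite('pics/z5.png',np.hstack([z(t,120,130,100,90,4),z(s,255,150,80,90,4)]))
"
```

```text
time: 3.9
tcp_pos: [630.2, 258.7, 61.5]
ee_rot: [0.373, -0.373, 0.601, -0.601]
ft_force: [-1.3, 0.1, 2.4]
gripper_width: 19.6
t 3.9 tcp [630.16 258.67  61.46] q [-0.46  0.7   0.04  1.59 -0.04  0.85 -0.86] F [-1.26  0.08  2.37] w 19.644999186684686
axes x [-0.44 -0.9  -0.  ] y [ 0.  0. -1.] z [ 0.9  -0.44  0.  ] jaw heading -26.357663326299736
shift [-1.35 -0.54 -1.4 ] dist 2.0218997884893684 twist 0.002484243602406548 heading change -0.14233667370027092
```

View pics/z5.png

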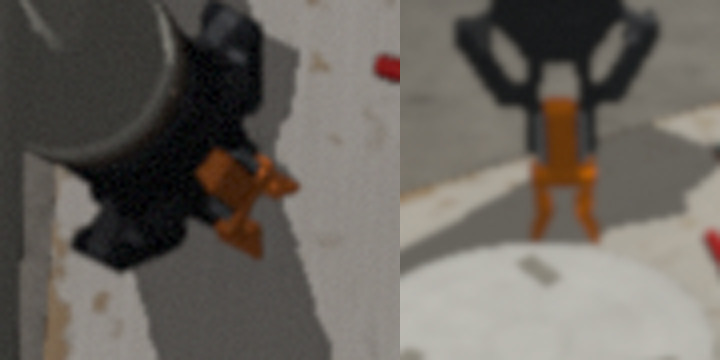

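```bash
python3 -m crank '[{"dx":0,"dy":-20,"dz":0,"twist":0},{"dx":0,"dy":-60,"dz":0,"twist":0},{"dx":0,"dy":-110,"dz":0,"twist":0},{"dx":0,"dy":-155,"dz":0,"twist":0},{"dx":0,"dy":-155,"dz":0,"twist":0},{"dx":0,"dy":-155,"dz":0,"twist":0}]' -; python3 -c "
from g import *
plan((544.6,-294.4,215),22.6)
from cell import *
cv2.imwrite('pics/side5.png',get_image('side'))"
```

```text
time: 4.75
tcp_pos: [629.8, 258.5, 216.8]
ee_rot: [0.373, -0.373, 0.601, -0.601]
ft_force: [-0.6, -0.3, -1.1]
gripper_width: 19.2
t 4.75 tcp [629.8  258.49 216.84] q [-0.46  0.53  0.05  1.49 -0.03  1.12 -0.87] F [-0.62 -0.29 -1.08] w 19.20417071695535
axes x [-0.44 -0.9  -0.  ] y [ 0.  0. -1.] z [ 0.9  -0.44  0.  ] jaw heading -26.355171544757734
shift [533.25   1.73 169.1 ] dist 559.4187257550685 twist -0.8544289293346607 heading change 48.95517154475772
```

View pics/side5.png

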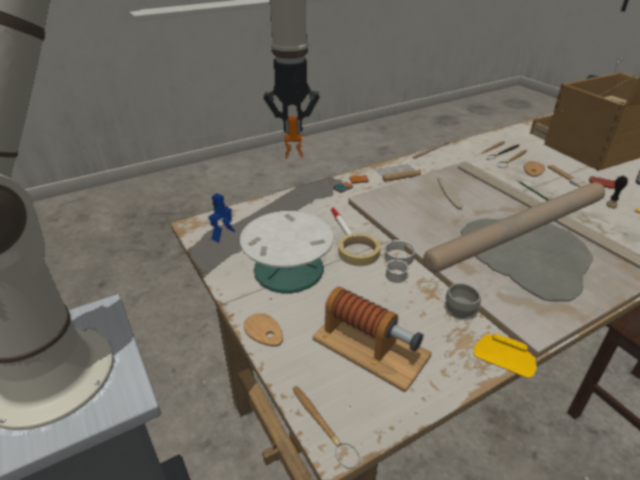

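The orange clip is held upright by its tab at about (294,135), well clear of the table. I'll carry it over the wheel to above the groove, starting and ending gently.

```bash
python3 -m crank '[{"dx":20,"dy":0,"dz":6,"twist":-0.03},{"dx":60,"dy":0,"dz":19,"twist":-0.1},{"dx":110,"dy":0,"dz":35,"twist":-0.18},{"dx":160,"dy":0,"dz":51,"twist":-0.26},{"dx":210,"dy":0,"dz":67,"twist":-0.34},{"dx":260,"dy":0,"dz":83,"twist":-0.42},{"dx":310,"dy":0,"dz":98,"twist":-0.5},{"dx":360,"dy":0,"dz":114,"twist":-0.58},{"dx":410,"dy":0,"dz":130,"twist":-0.66},{"dx":460,"dy":0,"dz":146,"twist":-0.74},{"dx":500,"dy":0,"dz":159,"twist":-0.8},{"dx":525,"dy":0,"dz":167,"twist":-0.85},{"dx":533,"dy":0,"dz":169,"twist":-0.855},{"dx":533,"dy":0,"dz":169,"twist":-0.855},{"dx":533,"dy":0,"dz":169,"twist":-0.855}]' -; python3 -c "
from g import *
plan((544.6,-294.4,215),22.6)
from cell import *
for n in('side','top'): cv2.imwrite(f'pics/{n}6.png',get_image(n))
z=lambda im,x,y,w,h,k:cv2.resize(im[y:y+h,x:x+w],None,fx=k,fy=k,interpolation=cv2.INTER_CUBIC)
t=cv2.imread('pics/top6.png');s=cv2.imread('pics/side6.png')
cv2.imwrite('pics/z6.png',np.hstack([z(t,420,180,100,120,4),z(s,340,240,100,120,4)]))
"
```

```text
time: 6.68
tcp_pos: [545.5, -291.8, 215.9]
ee_rot: [0.589, -0.588, 0.392, -0.391]
ft_force: [0.1, 0.3, -1.4]
gripper_width: 19.6
t 6.675 tcp [ 545.46 -291.79  215.87] q [ 0.4   0.43  0.06  1.66 -0.03  1.06  0.87] F [ 0.09  0.33 -1.4 ] w 19.56705834528164
axes x [ 0.39 -0.92 -0.  ] y [-0.  0. -1.] z [0.92 0.39 0.  ] jaw heading 22.75024488433164
shift [ 2.07  0.87 -1.8 ] dist 2.8818138689729906 twist 0.0026222679158651846 heading change -0.15024488433164152
```

View pics/z6.png

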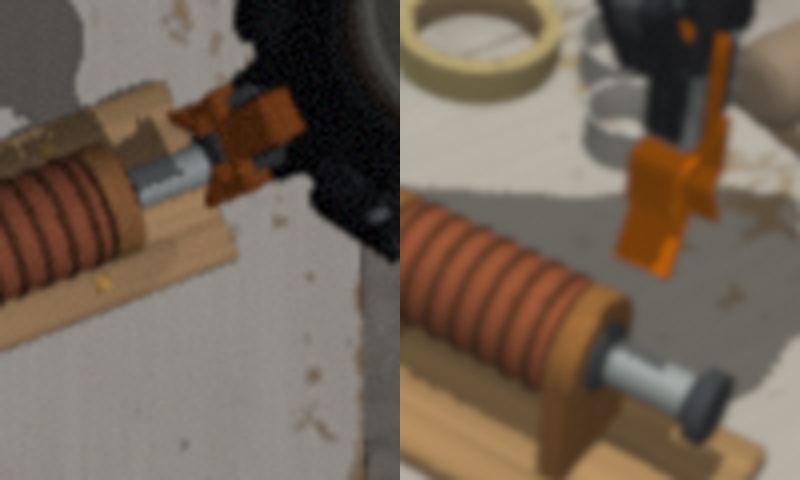

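```bash
python3 -m crank '[{"dx":1,"dy":20,"dz":-1,"twist":0},{"dx":2,"dy":45,"dz":-1.5,"twist":0},{"dx":2,"dy":54,"dz":-1.5,"twist":0},{"dx":2,"dy":54,"dz":-1.5,"twist":0},{"dx":2,"dy":54,"dz":-1.5,"twist":0}]' -; cat > look.py <<'E'
import sys
from g import *
from cell import *
k=sys.argv[1]
plan((544.6,-294.4,102.5),22.6)
for n in('side','top'): cv2.imwrite(f'pics/{n}{k}.png',get_image(n))
z=lambda im,x,y,w,h,k:cv2.convertScaleAbs(cv2.resize(im[y:y+h,x:x+w],None,fx=k,fy=k,interpolation=cv2.INTER_CUBIC),alpha=1.4,beta=15)
t=cv2.imread(f'pics/top{k}.png');s=cv2.imread(f'pics/side{k}.png')
cv2.imwrite(f'pics/z{k}.png',np.hstack([z(t,440,185,50,70,8),z(s,375,280,50,70,8)]))
E
python3 look.py 7
```

```text
time: 7.4
tcp_pos: [545.1, -296.5, 163.3]
ee_rot: [0.589, -0.588, 0.392, -0.393]
ft_force: [0.4, 0.2, -0.9]
gripper_width: 19.3
t 7.4 tcp [ 545.08 -296.53  163.33] q [ 0.41  0.48  0.06  1.7  -0.03  0.95  0.88] F [ 0.39  0.17 -0.88] w 19.290226313353266
axes x [ 0.39 -0.92  0.  ] y [ 0. -0. -1.] z [0.92 0.39 0.  ] jaw heading 22.651168797308255
shift [-2.22 60.83  0.31] dist 60.87146585429026 twist 0.0008930639873145777 heading change -0.05116879730825019
```

View pics/z7.png

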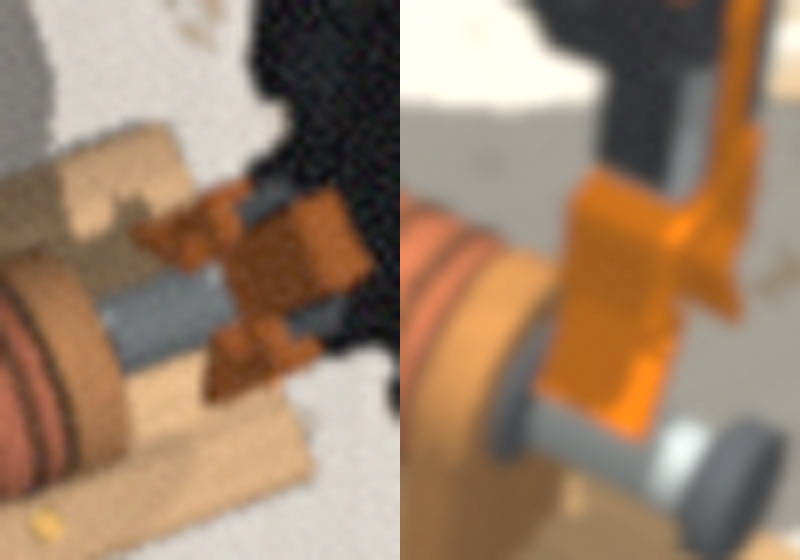

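```bash
python3 - <<'E'
from h import *
a=np.radians(112.6);Y=np.array([np.cos(a),np.sin(a),0]);X=np.array([Y[1],-Y[0],0])
G=np.array([546.1,-298.1,75])
T=np.array([545.1,-296.5,0])-G;print("tcp in G: x %.1f y %.1f"%(T@X,T@Y))
def c(n,p,o,z):
    P=onz(n,(p[0]/8+o[0]-.5,p[1]/8+o[1]-.5),z)-G;print(n,p,"x %.1f y %.1f"%(P@X,P@Y))
for p in((138,390),(240,437)):c("side",p,(375,280),101.8)
for p in((328,188),(373,265)):c("top",p,(440,185),203.8)
E
```

```text
tcp in G: x -0.3 y 1.9
side (138, 390) x -22.5 y 15.5
side (240, 437) x -21.4 y -7.6
top (328, 188) x 9.5 y 8.1
top (373, 265) x -8.5 y 5.9
```

```bash
python3 -m crank '[{"dx":0,"dy":12,"dz":0,"twist":0},{"dx":0,"dy":25,"dz":0,"twist":0},{"dx":0,"dy":36,"dz":0,"twist":0},{"dx":0,"dy":36,"dz":0,"twist":0},{"dx":0,"dy":36,"dz":0,"twist":0}]' -; python3 look.py 8
```

```text
time: 8.12
tcp_pos: [544.1, -296.5, 126.2]
ee_rot: [-0.588, 0.588, -0.392, 0.392]
ft_force: [-1.0, 0.3, -0.4]
gripper_width: 19.7
t 8.125 tcp [ 544.14 -296.52  126.15] q [ 0.42  0.53  0.05  1.73 -0.03  0.89  0.88] F [-1.02  0.32 -0.41] w 19.725285759081768
axes x [ 0.38 -0.92 -0.  ] y [-0.  0. -1.] z [ 0.92  0.38 -0.  ] jaw heading 22.634914240843717
shift [-1.77 23.65  1.25] dist 23.752979544413343 twist 0.000609368458557177 heading change -0.03491424084371886
```

View pics/z8.png

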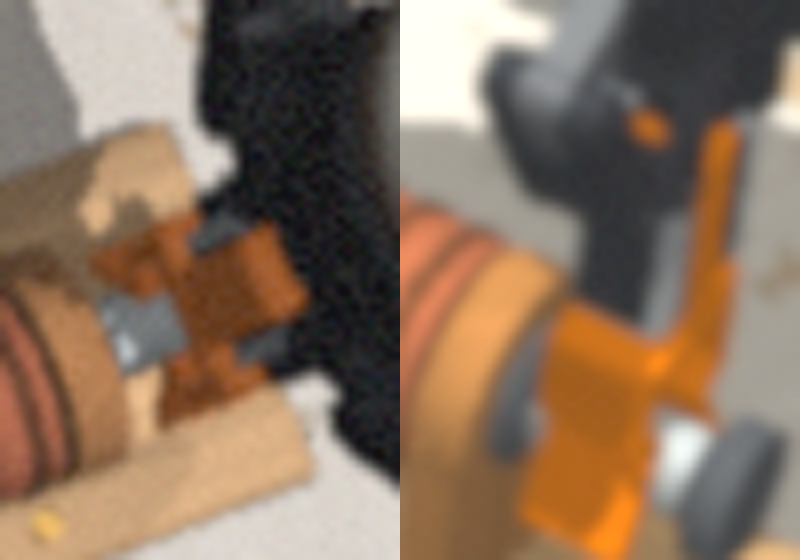

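The clip straddles the axle between the two collars without touching anything (force near zero). I'll push it down slowly.

```bash
python3 -m crank '[{"dx":0,"dy":5,"dz":0.5,"twist":0},{"dx":0,"dy":9,"dz":0.5,"twist":0},{"dx":0,"dy":13,"dz":0.5,"twist":0},{"dx":0,"dy":13,"dz":0.5,"twist":0}]' -;python3 -m crank '[{"dx":0,"dy":3,"dz":0,"twist":0},{"dx":0,"dy":6,"dz":0,"twist":0},{"dx":0,"dy":8,"dz":0,"twist":0},{"dx":0,"dy":8,"dz":0,"twist":0}]' -; python3 look.py 9
```

```text
time: 8.72
tcp_pos: [546.5, -297.2, 115.2]
ee_rot: [0.589, -0.588, 0.391, -0.394]
ft_force: [0.9, -1.2, 7.9]
gripper_width: 19.7
time: 9.22
tcp_pos: [544.8, -295.7, 104.4]
ee_rot: [0.589, -0.588, 0.392, -0.392]
ft_force: [2.9, 0.0, -4.5]
gripper_width: 19.3
t 9.225 tcp [ 544.81 -295.72  104.39] q [ 0.42  0.56  0.05  1.74 -0.04  0.85  0.88] F [ 2.93  0.01 -4.47] w 19.274160594431187
axes x [ 0.39 -0.92 -0.  ] y [-0.  0. -1.] z [ 0.92  0.39 -0.  ] jaw heading 22.65385175246764
shift [-1.3   1.9   0.32] dist 2.3210111646237315 twist 0.0009398903885292383 heading change -0.053851752467636516
```

View pics/z9.png

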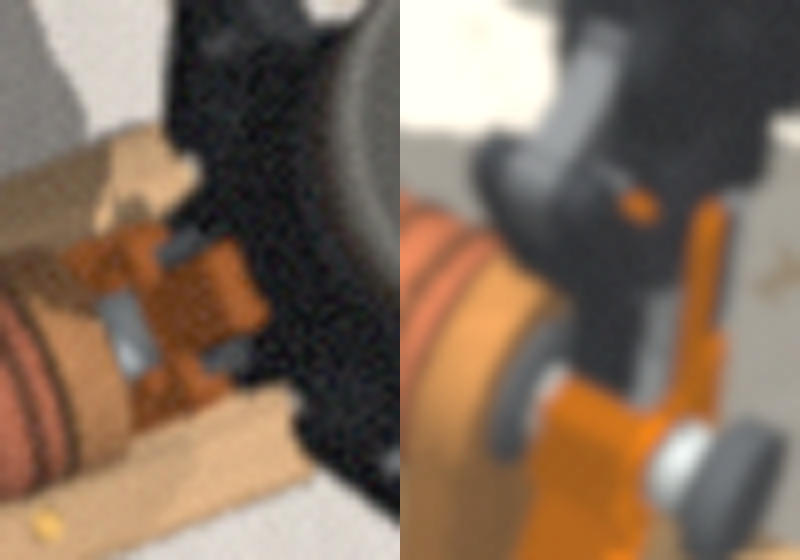

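```bash
python3 -m crank '[{"dx":0,"dy":1,"dz":0,"twist":0},{"dx":0,"dy":2,"dz":0,"twist":0},{"dx":0,"dy":2,"dz":0,"twist":0},{"dx":0,"dy":2,"dz":0,"twist":0}]' -; python3 -m crank '[{"dx":0,"dy":1,"dz":0,"twist":0},{"dx":0,"dy":2,"dz":0,"twist":0},{"dx":0,"dy":2,"dz":0,"twist":0}]' -
```

```text
time: 9.82
tcp_pos: [544.8, -295.9, 103.3]
ee_rot: [0.589, -0.588, 0.392, -0.392]
ft_force: [2.9, 2.0, -3.1]
gripper_width: 19.3
time: 10.2
tcp_pos: [544.8, -296.2, 102.4]
ee_rot: [0.588, -0.588, 0.392, -0.392]
ft_force: [0.4, 3.3, 5.8]
gripper_width: 19.1
```

```bash
python3 -m crank '[{"dx":0,"dy":1,"dz":0,"twist":0},{"dx":0,"dy":1.5,"dz":0,"twist":0},{"dx":0,"dy":1.5,"dz":0,"twist":0}]' -; python3 -m crank '[{"dx":0,"dy":1,"dz":0,"twist":0},{"dx":0,"dy":1.5,"dz":0,"twist":0},{"dx":0,"dy":1.5,"dz":0,"twist":0}]' -;python3 look.py 10
```

```text
time: 10.58
tcp_pos: [544.9, -296.3, 102.3]
ee_rot: [0.588, -0.588, 0.392, -0.392]
ft_force: [-3.4, 4.3, 14.3]
gripper_width: 19.4
time: 10.95
tcp_pos: [544.9, -296.3, 102.1]
ee_rot: [0.589, -0.588, 0.392, -0.392]
ft_force: [-6.2, 6.2, 24.6]
gripper_width: 19.4
t 10.95 tcp [ 544.91 -296.27  102.14] q [ 0.42  0.56  0.05  1.74 -0.04  0.84  0.88] F [-6.19  6.2  24.57] w 19.373066890680565
axes x [ 0.38 -0.92  0.  ] y [ 0.  0. -1.] z [0.92 0.38 0.  ] jaw heading 22.62481797143056
shift [-1.85 -0.36  0.43] dist 1.9306401106290367 twist 0.00043315531512924595 heading change -0.024817971430564967
```

View pics/z10.png

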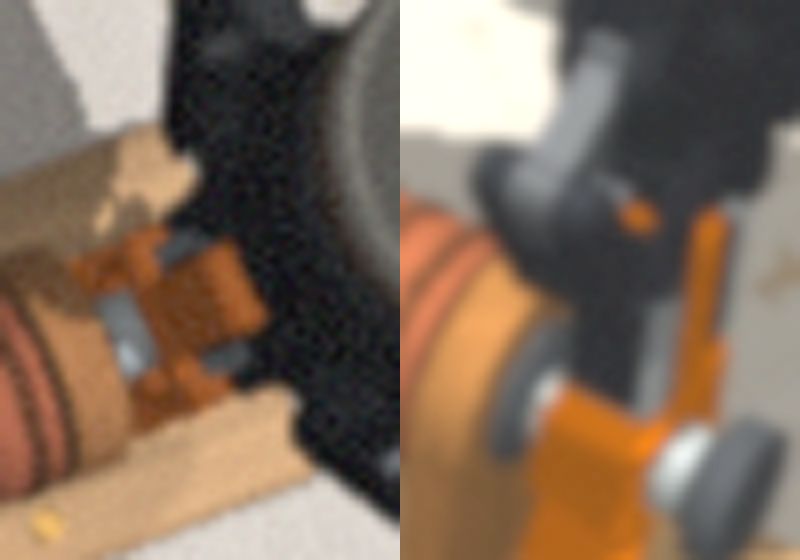

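It has hit a hard stop at TCP z of 102.1 mm (102.5 expected) under about 25 N, so the clip is home. Now I'll unload, let go and rise.

```bash
python3 -m crank '[{"dx":0,"dy":-2,"dz":0,"twist":0},{"dx":0,"dy":-4,"dz":0,"twist":0},{"dx":0,"dy":-4,"dz":0,"twist":0}]' -; python3 -m crank '[{"dx":0,"dy":0,"dz":0,"twist":0},{"dx":0,"dy":0,"dz":0,"twist":0},{"dx":0,"dy":0,"dz":0,"twist":0},{"dx":0,"dy":0,"dz":0,"twist":0},{"dx":0,"dy":0,"dz":0,"twist":0},{"dx":0,"dy":0,"dz":0,"twist":0}]' 70; python3 look.py 11
```

```text
time: 11.42
tcp_pos: [544.5, -296.4, 102.4]
ee_rot: [-0.588, 0.588, -0.392, 0.392]
ft_force: [1.4, 1.5, 3.1]
gripper_width: 19.2
time: 12.18
tcp_pos: [544.7, -296.3, 102.3]
ee_rot: [-0.588, 0.588, -0.392, 0.392]
ft_force: [0.5, -0.6, -0.1]
gripper_width: 70.2
t 12.175 tcp [ 544.75 -296.25  102.27] q [ 0.42  0.56  0.05  1.74 -0.04  0.84  0.88] F [ 0.52 -0.62 -0.15] w 70.1589121800139
axes x [ 0.38 -0.92 -0.  ] y [-0.  0. -1.] z [ 0.92  0.38 -0.  ] jaw heading 22.63493166315146
shift [-1.77 -0.23  0.58] dist 1.8744835572068599 twist 0.0006096725351904512 heading change -0.03493166315145402
```

View pics/z11.png

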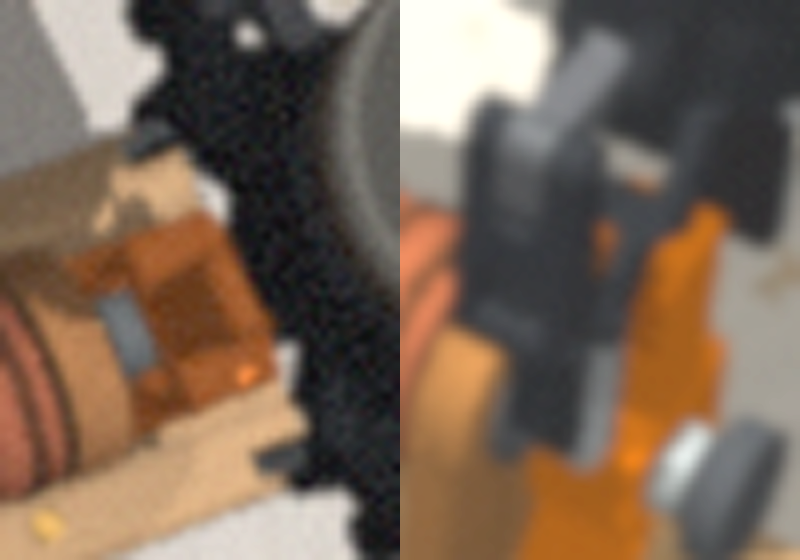

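The fingers are open and clear of the tab, and the clip stays seated. Rising straight up.

```bash
python3 -m crank '[{"dx":0,"dy":-15,"dz":0,"twist":0},{"dx":0,"dy":-45,"dz":0,"twist":0},{"dx":0,"dy":-95,"dz":0,"twist":0},{"dx":0,"dy":-145,"dz":0,"twist":0},{"dx":0,"dy":-180,"dz":0,"twist":0},{"dx":0,"dy":-180,"dz":0,"twist":0},{"dx":0,"dy":-180,"dz":0,"twist":0}]' -; python3 look.py 12
```

```text
time: 13.15
tcp_pos: [544.4, -296.1, 282.4]
ee_rot: [0.588, -0.588, 0.392, -0.392]
ft_force: [-1.1, -0.7, -0.4]
gripper_width: 70.1
t 13.15 tcp [ 544.4  -296.06  282.4 ] q [ 0.41  0.37  0.06  1.59 -0.03  1.19  0.87] F [-1.1  -0.7  -0.39] w 70.06523279443148
axes x [ 0.38 -0.92 -0.  ] y [-0.  0. -1.] z [ 0.92  0.38 -0.  ] jaw heading 22.634262632145486
shift [ -1.43 179.9    0.82] dist 179.90315056871606 twist 0.0005979957413383519 heading change -0.03426263214548442
```

View pics/z12.png

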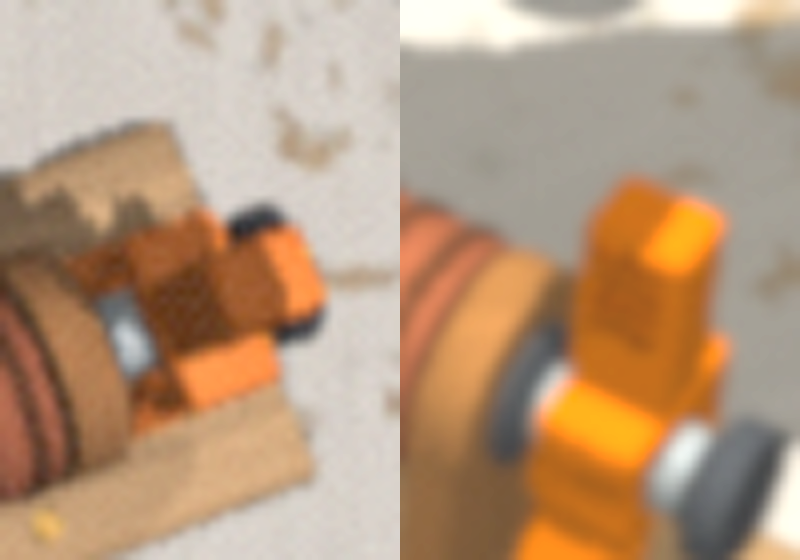

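View pics/side12.png

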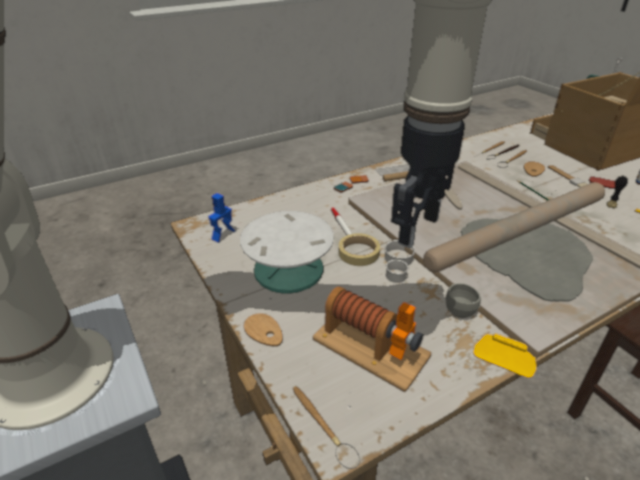

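The clip sits upright between both collars at (404,335), and the blue clip still stands at (221,216). One last check, on the height of the tab top, then I'll hand in.

```bash
python3 - <<'E'
from h import *
print("tab top tri (expect z 143)",tri(np.array([440+298/8-.5,185+272/8-.5]),np.array([375+285/8-.5,280+236/8-.5])))
E
python3 -c "
from cell import *
print(finish_job())"
```

```text
tab top tri (expect z 143) (array([ 544.9 , -301.24,  140.17]), [array([ 0.16, -0.25]), array([-0.31,  0.07])])
the job is handed in; nothing more can be done
None
```

I clipped the orange spring clip onto the axle groove, let go, rose clear and handed the job in at about 13.2 s of the 38 s allowed. `finish_job` gives no verdict.

**What I did:** I gripped the orange clip by its tab and carried it over the banding wheel. I set it jaws down across the axle and pushed it home. The jaws resisted with about 8 N, snapped under the axle, then met a hard stop. I eased the push off to about 3 N before opening the fingers.

**Last checks:**
- **Seating:** the hard stop came at a TCP height of 102.1 mm, against 102.5 mm expected for fully home, and held under about 25 N.
- **After release:** the clip stood upright between both collars with steel showing on each side. The wrist force was about zero and the gripper was some 180 mm above.
- **Blue clip:** it stood where it was at the start.

**Where checks disagreed:**
- **Groove length:** the images put the collars about 40 mm apart instead of the stated 36 mm. I aimed for the middle of what I measured.
- **Tab height:** the tab top came out at about 140 mm instead of 143 mm. That is close to the 2 mm calibration error plus pixel error.
- **Position along the axle:** the same tab-top point sat about 5 mm nearer the axle's end than the earlier side-view reading. I did not follow that up, because the last pictures showed the clip clear of both collars.

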